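# Fit the selector lever on a gearbox's splined shaft

## Task

Fit the loose selector lever onto the splined shaft of the green gearbox and push it fully home, on the spline that leaves its handle pointing as nearly as possible at the yellow dot. Then swing it clockwise until it rests against the red stop pin and let go. Feel for the splines and never force it, and leave the other things on the bench alone.

Things in the scene. Friction and masses are not known exactly. Their poses are not given: they have to be found in the camera images.
- lever: Steel selector lever, 0.3 to 0.55 kg, lying flat on the bench, knob up. Origin: centre of the bore at the hub's underside; z up along the bore. From the hub a straight arm, 20 mm wide and 9 mm thick, level with the hub's underside, runs along the lever's own -x to a black upright ball knob (26 mm thick, top 44 mm above the underside) 110 mm from the bore's axis.
- lever_hub (a point): Centre of the top of the lever's hub, on the bore's axis. The hub is 28 mm tall and about 40 mm across, with two upright flats 44 mm apart facing the lever's +y and -y (each 24 mm wide and as tall as the hub) to grip from above.
- bore (a point): Centre of the bore's lower mouth (the lever's origin). The bore goes right through the hub: six inward lands, 20.4 mm across opposite lands, with grooves about 7 mm wide between them. One groove points along the lever's -x (towards the knob), the others every 60 degrees.
- lever_end (a point): Point on the lever below the ball knob, at the height of the lever's underside, 110 mm from the bore's axis along the lever's -x.
- gearbox: Fixed green gearbox, 170 x 170 mm, top 60 mm above the bench (foot flange 190 x 190 mm). Origin: on the bench below the axis of the upright shaft in the middle of its top. A yellow dot lies on the top 70 mm from the axis along the gearbox's own -x. A seated lever points at the dot when its yaw equals the gearbox's yaw.
- collar (a point): Centre of the top of the gearbox's 44 mm wide collar, on the shaft's axis, 70 mm above the bench: where the lever's origin is when it is fully home.
- spline_top (a point): On the shaft's axis, 92 mm above the bench, at the flat tops of its six straight splines: 5 mm wide, 26 mm over tips, 18 mm at the root, 22 mm tall above the collar. A hub rests on these tops until turned to within about 5 degrees of a match, then drops to the collar. Their angle is NOT measured and no spline points at the dot: see it, or feel by turning under a light push (about 5 N).
- nose_top (a point): Top of the plain pilot nose of the shaft, on the axis, 100 mm above the bench: 18 mm thick, its last 5 mm tapering to 12 mm; the hub slips over it first and is centred by it. The shaft turns stiffly (about 0.2 N m) and stays where it is left; a lightly rubbing hub does not move it.
- stop_pin (a point): Top of the red stop pin on the gearbox, 12 mm in diameter, 72 mm from the shaft's axis, its top 86 mm above the bench. The arm of a seated lever comes to rest against it 70 degrees clockwise (seen from above, so towards negative yaw) from pointing at the dot.
- dot_end (a point): Point on the gearbox 110 mm from the shaft's axis in the direction of the yellow dot, 70 mm above the bench: where lever_end is when a seated lever points exactly at the dot.
- stop_end (a point): Point on the gearbox 110 mm from the shaft's axis, 70 mm above the bench: where lever_end is when the seated lever's arm rests against the red stop pin.
- spray_can: Aluminium spray can with a white band, 54 mm in diameter, 160 mm tall; origin at the centre of its underside. Bystander.
- junction_box: Closed grey plastic junction box, 90 x 130 x 56 mm; origin at the centre of its underside. Bystander.
- wrench: Steel wrench lying on the bench; origin at the middle of its underside. Bystander.
There are look-alikes about, which are no part of the job. Leave any blue or brown look-alike of the lever alone.

How it is judged:
By the outcome, as a careful person would: the job done as asked, in the order asked, and still so for the second after the job is handed in, with the robot touching nothing.
It also fails if it takes over 64 s, if anything falls off the work surface, if the arm or the gripper's body presses on something with over 40 N, if the wrist force passes 120 N, or if a joint passes its speed limit or range.

## Robot

A 6-joint arm with a two-finger parallel gripper is mounted at the origin on the work surface. World frame = base frame: x ahead of the robot, y to its left, z up, the work surface at z = 0. Lengths are in m, angles in rad, forces in N, time in s.
With the tool pointing down it reaches from about 0.375 to 0.9 m from the base axis. Payload 3.1 kg.
Tool frame: the origin (TCP) lies midway between the tips of the shut fingers; the grasp point (between the pads) lies 19 mm behind it (hold_point_z is the distance from the TCP to the grasp point, in m); z points along the fingers, y is the line along which they close (so a half turn about z gives the same grasp; the last joint's range is limited). The gripper opens to 87 mm and grips with 3 to 60 N. Pads are 19 mm wide; open, the fingers measure 117 mm over their backs; the gripper's body (75 mm by 190 mm) begins 51 mm behind the grasp point.
Start: joints at [1.056, 0.527, 1.433, -0, 1.181, -0.178], TCP at [0.206, 0.59, 0.223] pointing down, gripper open.
Joint ranges: [-3.08, 3.08], [-0.75, 2.2], [0.22, 2.44], [-1.43, 4.57], [0, 2.65], [-2.85, 2.85]. Speed limits (rad/s): [2.79, 2.79, 3.14, 3.14, 3.14, 3.14].

## Interface

Orientations are given as a unit quaternion [w, x, y, z].
In Python, from cell import * gives the robot as it stands. Calls block until the motion is done:
- reach(position, orientation): joint-space move of the TCP to a pose.
- movel(position, v=0.15, frame=None, force_limit=None): straight line of the TCP; frame=None keeps the orientation; v is the mean speed in m/s. With force_limit (N) it stops when the force on the tool has changed by that much, and returns True; else False.
- move_joints(angles): joint-space move.
- gripper_to(opening, f_grip=None): finger opening in m; f_grip is the grip in N (None keeps the last); returns when the fingers have stopped.
- sleep(seconds).
- solve_ik(position, orientation): joint angles nearest the present ones, or None.
- read_camera(name): name is "scene" or "top" or "wrist"; returns the picture (480x640x3 uint8, red, green, blue); there is no depth.
- camera_params(name): a dict with "vfov" (degrees; the focal length in pixels is half the picture's height over the tangent of half this angle, whatever the lens; pixels are square), "cx", "cy" (the principal point, pixels), "rvec" (rotation vector, rad) and "tvec" (3), from world to camera coordinates, as OpenCV has them. Camera axes: x right, y down, z forward; pixel columns grow to the right and rows downward; lengths in m; the calibration is good to about 2 mm. A picture is of the moment at which its call begins: read the wrist's pose just before it. camera_params takes no time and is no camera call; for the wrist camera it gives the pose at the moment of the call.
A pose or a line that the arm cannot do raises IKError and nothing moves.
- sign_off(): hands the job in; it is judged then, once.
Readings, each from a call of its own:
- current_t(): time.
- current_q(): joint angles.
- current_dq(): joint speeds.
- current_effort(): joint torques, N m.
- current_tcp_pos(): TCP position.
- current_orientation(): TCP orientation.
- current_contact_force(): force on the tool from outside, world axes, zero at the start.
- current_ft_torque(): the same for the moment, N m.
- current_grip_width(): finger opening in m.
- current_grasp_force(): force on a finger pad.
Only numpy, scipy, OpenCV 4.12 (cv2) and the standard library are available. Lean on these libraries where they do the work, as an engineer would, in place of code of your own. Each camera call takes 0.05 s, during which the arm holds its last target. There are 200 camera calls.

## Working session

There is one attempt and no reset: what is moved stays moved. The work goes in short steps, each a Python script; the robot and the scene stay as the last script left them, time stands still between calls to the robot, and variables do not carry over. Pictures are saved under pics/ and viewed, at most 10 in all, crops included, and the job is handed in when it is done.

```bash
ls; mkdir -p pics
python3 - <<'E'
from cell import *
import cv2
for n in ("scene","top"):
    im=read_camera(n); cv2.imwrite(f"pics/{n}0.png",im[:,:,::-1]); print(n,camera_params(n))
print(camera_params("wrist"),current_t(),hold_point_z if 'hold_point_z' in globals() else None)
E
```

```text
pics
scene {'vfov': 56.9521185130097, 'cx': 323.40818383182676, 'cy': 245.76878546335183, 'rvec': array([ 1.5585547 ,  1.93779296, -0.87961991]), 'tvec': array([ 0.17421224, -0.3118769 ,  1.41514353])}
top {'vfov': 47.364162799997885, 'cx': 327.31434876576697, 'cy': 247.9298206660321, 'rvec': array([ 2.15879083, -2.19385343,  0.06004543]), 'tvec': array([-0.00466096,  0.62542338,  1.55950197])}
{'vfov': 64.19161757114296, 'cx': 320.12389863491944, 'cy': 236.95344044800098, 'rvec': array([-2.39245779, -1.70158377, -0.20439201]), 'tvec': array([-0.62475961, -0.02960202,  0.38967174])} 0.1 0.0187
```

View pics/top0.png

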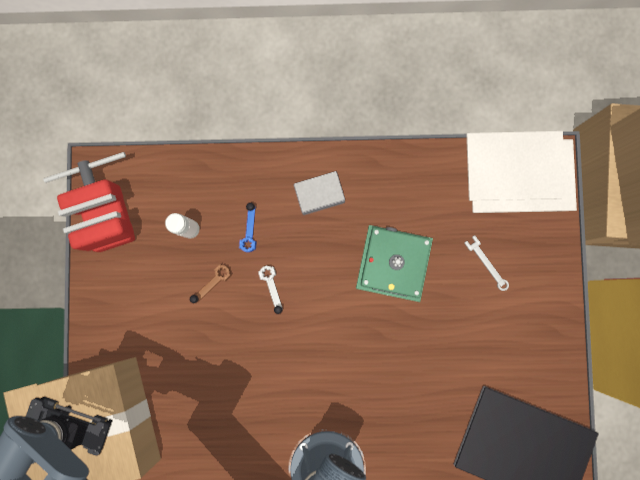

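View pics/scene0.png

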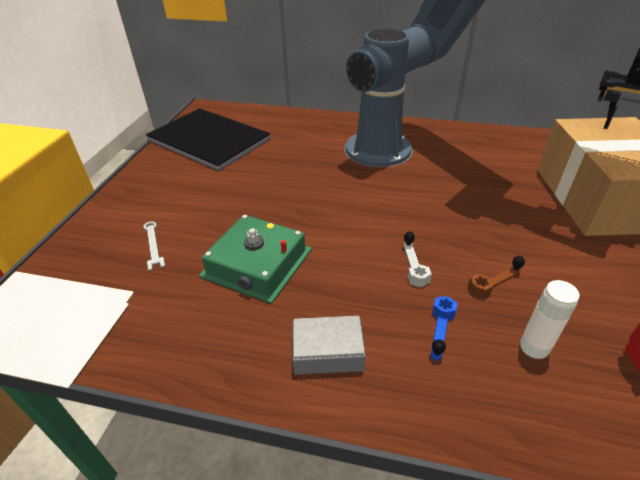

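The candidates in the top view are blue (hub 248,243), brown (hub 222,271) and steel grey (hub 267,272, knob 278,309). The steel grey one fits the description. The gearbox is at (397,262), its dot at (391,287) and the red pin at (371,260). Next I'll compute coarse positions and take a close wrist view of each.

```bash
cat > h.py <<'E'
from cell import *
import cv2, numpy as np
from scipy.spatial.transform import Rotation as Rn
def ray(n,uv,z,p=None):
    p=p or camera_params(n); f=240/np.tan(np.radians(p['vfov']/2))
    R=cv2.Rodrigues(p['rvec'])[0]; C=-R.T@p['tvec']
    d=R.T@np.array([(uv[0]-p['cx'])/f,(uv[1]-p['cy'])/f,1]); return C+d*(z-C[2])/d[2]
def proj(X,p):
    f=240/np.tan(np.radians(p['vfov']/2)); K=np.array([[f,0,p['cx']],[0,f,p['cy']],[0,0,1]])
    return cv2.projectPoints(np.array(X,float).reshape(-1,1,3),p['rvec'],p['tvec'],K,None)[0].reshape(-1,2)
def ori(a):  # tool down, tool y axis at yaw a (mod pi)
    y=np.array([np.cos(a),np.sin(a),0]); z=np.array([0,0,-1.]); x=np.cross(y,z)
    q=Rn.from_matrix(np.c_[x,y,z]).as_quat(); return q[[3,0,1,2]]
def toolR():
    q=current_orientation(); return Rn.from_quat([q[1],q[2],q[3],q[0]]).as_matrix()
def yaw_y(): y=toolR()[:,1]; return np.arctan2(y[1],y[0])
E
python3 - <<'E'
from h import *
np.set_printoptions(precision=4,suppress=True)
hub=ray("top",(267,272),.028); kn=ray("top",(278,309),.03); sh=ray("top",(397.5,262),.1); dot=ray("top",(391,287),.06); pin=ray("top",(371,260),.086)
print(hub,kn,sh,dot,pin)
a=(hub-kn)[:2]; g=(sh-dot)[:2]; print("yaws",np.arctan2(a[1],a[0]),np.arctan2(g[1],g[0]))
p=camera_params("wrist"); R=cv2.Rodrigues(p['rvec'])[0]; C=-R.T@p['tvec']; T=toolR()
print("cam off tool",T.T@(C-current_tcp_pos()),"axis tool",T.T@R[2],"tool",T, current_q())
E
```

```text
[0.5583 0.1598 0.028 ] [0.4521 0.1288 0.03  ] [ 0.5778 -0.2076  0.1   ] [ 0.5098 -0.1921  0.06  ] [ 0.5852 -0.1361  0.086 ]
yaws 0.2835407920738455 -0.22348778830192711
cam off tool [ 0.0654  0.0009 -0.1623] axis tool [-0.2403 -0.      0.9707] tool [[-0.9442  0.3295 -0.001 ]
 [ 0.3295  0.9442 -0.0017]
 [ 0.0003 -0.002  -1.    ]] [ 1.0565  0.5284  1.4338 -0.      1.1814 -0.1785]
```

Run:
```python
from h import *
import json,pickle
P={}
def look(xy,a,z,name):
    x=np.array([-np.sin(a),np.cos(a)]); 
    t=np.array(xy)-0.065*x
    reach([t[0],t[1],z],ori(a)); sleep(.3)
    P[name]=camera_params("wrist"); im=read_camera("wrist"); cv2.imwrite(f"pics/{name}.png",im[:,:,::-1]); print(name,current_t(),current_q())
look((.575,-.2076),1.35,.12,"gb")
look((.53,.152),1.85,.15,"lev")
pickle.dump(P,open("P.pkl","wb"))
for n,X in (("gb",[.578,-.2076,.092]),("lev",[.558,.16,.028])): print(proj(X,P[n]))
```

```text
gb 3.6833 [-4.99130500e-01  7.11405362e-01  1.38091653e+00  1.82400527e-05
  1.04923463e+00 -1.84937913e+00]
lev 5.5 [ 9.70574154e-02  6.02873812e-01  1.52227501e+00 -1.48032775e-05
  1.01653897e+00 -1.75178216e+00]
[[319.11401042 149.0172781 ]]
[[320.17824956 182.61306435]]
```

View pics/gb.png

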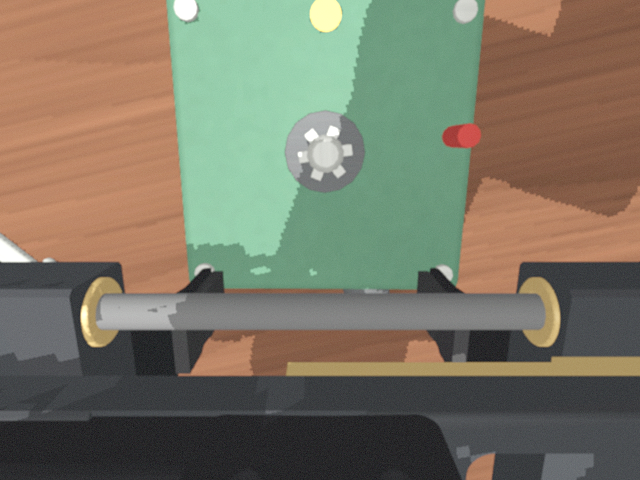

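View pics/lev.png

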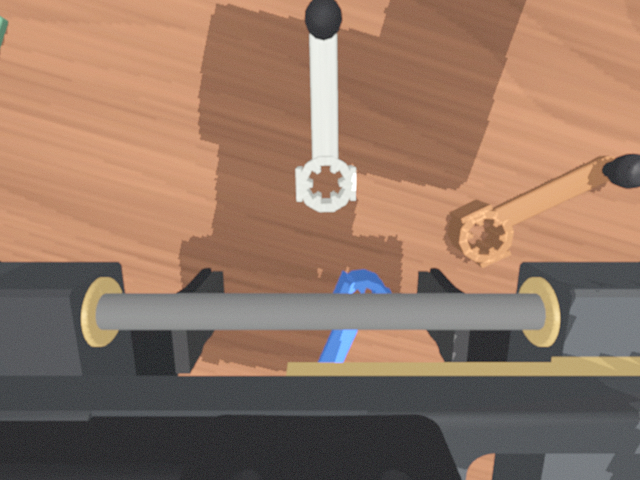

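The gearbox view shows the shaft at about (325,152), the dot at (325,15) and the pin at (470,135). The lever view shows the steel lever's hub at (326,184) and knob at (323,18), with brown (487,235) and blue (355,285) clearly different. I'll confirm it in one enlarged composite while measuring.

Run:
```python
from h import *
import pickle
np.set_printoptions(precision=4,suppress=True)
P=pickle.load(open("P.pkl","rb")); g=cv2.imread("pics/gb.png"); l=cv2.imread("pics/lev.png")
c=np.hstack([cv2.resize(g[110:195,283:368],(400,400),interpolation=cv2.INTER_CUBIC),cv2.resize(l[135:235,276:376],(400,400),interpolation=cv2.INTER_CUBIC)])
cv2.imwrite("pics/crop.png",c)
h=cv2.cvtColor(g,cv2.COLOR_BGR2HSV)
def blob(m,near):
    n,_,st,ce=cv2.connectedComponentsWithStats(m.astype(np.uint8)); 
    k=[i for i in range(1,n) if st[i,4]>40]; i=min(k,key=lambda i:np.hypot(*(ce[i]-near))); return ce[i],st[i]
dot,s1=blob((h[...,0]>22)&(h[...,0]<35)&(h[...,1]>90)&(h[...,2]>120),(325,15)); print("dot",dot,s1)
# collar disc: low saturation region near shaft
col=(h[...,1]<60).astype(np.uint8); col=cv2.morphologyEx(col,cv2.MORPH_CLOSE,np.ones((5,5)))
cc,s2=blob(col,(325,152)); print("collar",cc,s2)
C=ray("wrist",cc,.07,P['gb']); D=ray("wrist",dot,.06,P['gb']); print("C",C,"D",D,"gyaw",np.arctan2(*(C-D)[[1,0]]),np.hypot(*(C-D)[:2]))
hl=cv2.cvtColor(l,cv2.COLOR_BGR2HSV)
kn,s3=blob(hl[:200,:,2]<60,(323,18)); print("knob",kn,s3)
st=(hl[...,1]<60)&(hl[...,2]>110); st[250:]=0
hb,s4=blob(st,(325,120)); print("lever",hb,s4)
ys,xs=np.nonzero(st[155:213,290:362]); print("hub px bbox",xs.min()+290,xs.max()+290,ys.min()+155,ys.max()+155)
K=ray("wrist",kn,.031,P['lev']); H=ray("wrist",(326.5,184),.028,P['lev']); print(K,H,np.hypot(*(H-K)[:2]),"lyaw",np.arctan2(*(H-K)[[1,0]]))
```

```text
Traceback (most recent call last):
ValueError: min() iterable argument is empty
```

View pics/crop.png

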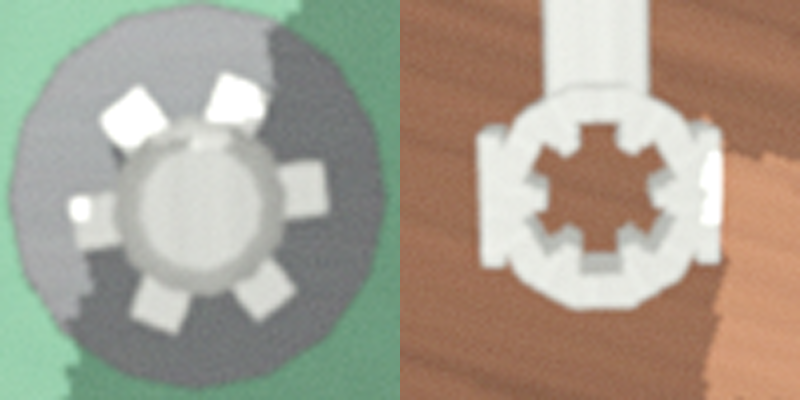

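The crop confirms it: steel hub with six grooves, flats on both sides, and splines clearly visible. No spline points exactly at the dot.

Run:
```python
from h import *
import pickle
np.set_printoptions(precision=4,suppress=True)
P=pickle.load(open("P.pkl","rb")); g=cv2.imread("pics/gb.png"); l=cv2.imread("pics/lev.png")
h=cv2.cvtColor(g,cv2.COLOR_BGR2HSV); print("dot hsv",h[15,325])
def cen(m,x0,x1,y0,y1):
    ys,xs=np.nonzero(m[y0:y1,x0:x1]); return np.array([xs.mean()+x0,ys.mean()+y0]),(xs.min()+x0,xs.max()+x0,ys.min()+y0,ys.max()+y0)
dot,b=cen((h[...,0]<38)&(h[...,1]>50),300,350,0,40); print("dot",dot,b)
s=400/85; q=np.array([(135,117),(236,97),(306,188),(267,293),(160,308),(90,222)])/s+[283,110]-.4
W=np.array([ray("wrist",u,.092,P['gb']) for u in q]); c=W.mean(0); d=W-c
print("radii",np.hypot(d[:,0],d[:,1]),"centre",c)
ang=np.arctan2(d[:,1],d[:,0]); print(np.degrees(ang)); m=np.degrees(np.angle(np.mean(np.exp(6j*ang))))/6
D=ray("wrist",dot,.06,P['gb']); gy=np.degrees(np.arctan2(*(c-D)[[1,0]])); print("dist",np.hypot(*(c-D)[:2]),"gyaw",gy,"spline mod60",m)
pin=ray("wrist",(469,135),.086,P['gb'])-c; print("pin",np.hypot(*pin[:2]),"gyaw from pin",np.degrees(np.arctan2(pin[1],pin[0]))-180+70+12.8)
hl=cv2.cvtColor(l,cv2.COLOR_BGR2HSV)
kn,b=cen(hl[...,2]<70,300,348,0,42); print("knob",kn,b)
K=ray("wrist",kn,.031,P['lev']); H=ray("wrist",(326,184.3),.028,P['lev']); print(K,H,np.hypot(*(H-K)[:2]),"lyaw",np.degrees(np.arctan2(*(H-K)[[1,0]])))
```

```text
dot hsv [ 30  64 255]
dot [325.3773  14.781 ] (np.int64(310), np.int64(341), np.int64(0), np.int64(32))
radii [0.011  0.0114 0.0112 0.0115 0.0113 0.0114] centre [ 0.5805 -0.2053  0.092 ]
[-155.7911  148.2737   86.271    25.8829  -33.5876  -93.8878]
dist 0.06989896764845631 gyaw -12.90675006004869 spline mod60 26.193182336781295
pin 0.07201004462220056 gyaw from pin -12.869510266968543
knob [323.2156  19.9195] (np.int64(306), np.int64(340), np.int64(0), np.int64(38))
[0.4538 0.1323 0.031 ] [0.558  0.1645 0.028 ] 0.10903937401295326 lyaw 17.18891870911487
```

Run:
```python
from h import *
np.set_printoptions(precision=4,suppress=True)
H=np.array([.558,.1645]); a=np.radians(17.19+90)
gripper_to(.075,60)
reach([*H,.08],ori(a)); print("touch",movel([*H,.0035],v=.06,force_limit=8),current_tcp_pos())
gripper_to(.03,60); print("w",current_grip_width(),current_grasp_force(),current_t(),current_tcp_pos())
f0=current_contact_force(); movel([*H,.16],v=.1); sleep(.3); print("lift",np.array(current_contact_force())-f0,current_ft_torque(),current_grip_width())
yl=np.radians(-33.8); reach([.5805,-.2053,.16],ori(yl+np.pi/2)); sleep(.3)
movel([.5805,-.2053,.125],v=.1); sleep(.2)
print(current_t(),current_tcp_pos(),np.degrees(yaw_y()),current_grip_width(),current_contact_force())
cv2.imwrite("pics/above.png",read_camera("wrist")[:,:,::-1])
cv2.imwrite("pics/above_s.png",cv2.resize(read_camera("scene")[170:310,170:350],None,fx=4,fy=4)[:,:,::-1])
```

```text
touch False [0.5583 0.1645 0.0039]
w 0.043935394606703156 59.978436939418316 8.5417 [0.5582 0.1643 0.0036]
lift [-0.0214  0.4616 -4.9104] [ 0.092  -0.0447 -0.0446] 0.04353147260844015
12.9417 [ 0.5811 -0.2056  0.1258] 56.200534754980765 0.043273620823061756 [ 0.1979 -0.2542 -4.1352]
```

View pics/above_s.png

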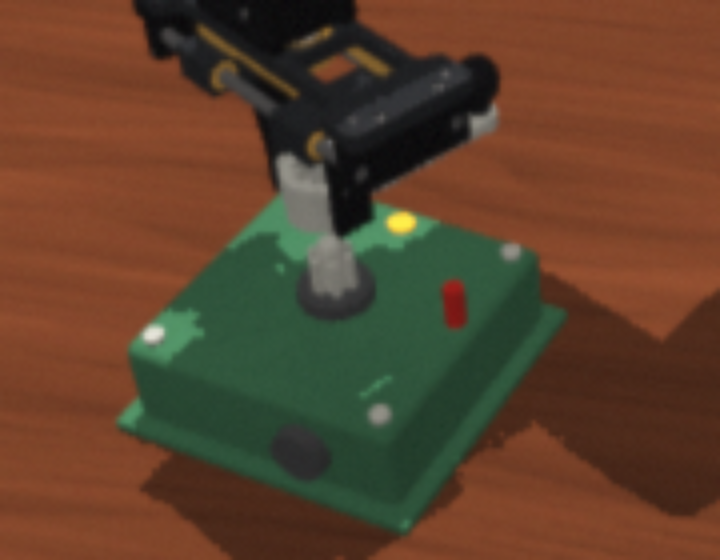

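The lever is held above the shaft, with the hub over the nose and the knob on the far side (crop 485,70). I'll check its tilt in the wrist view.

Run:
```python
from h import *
p=camera_params("wrist"); t=np.array(current_tcp_pos()); T=toolR(); im=cv2.imread("pics/above.png")
for tilt in (0,5,10):
    k=np.radians(tilt)
    # lever rel to grasp pt: knob centre at tool x=.110, z up .031-.0225 ; tilt drops the knob
    x,zu=.110,.031-.0225; X=x*np.cos(k)+zu*np.sin(k); Z=-x*np.sin(k)+zu*np.cos(k)
    w=t+T[:,0]*X+np.array([0,0,.0187+Z]); u=proj(w,p)[0]; print(tilt,u,"r",.013*383/(cv2.Rodrigues(p['rvec'])[0]@w+p['tvec'])[2])
cv2.imwrite("pics/above_c.png",im[0:300,200:450])
```

```text
0 [317.6727555   -2.95933204] r 41.3334323317723
5 [317.86068446   6.3816411 ] r 38.38376155442079
10 [318.02386008  17.03427502] r 35.777204099439075
```

View pics/above_c.png

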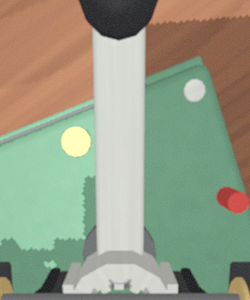

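The knob's lower edge is at row 39 with half-width about 39, so its centre is near row 0 and the lever is level. I'll descend gently.

Run:
```python
from h import *
np.set_printoptions(precision=4,suppress=True)
c=[.5805,-.2053]
print(movel([*c,.108],v=.05,force_limit=6),current_tcp_pos(),current_contact_force())
print(movel([*c,.090],v=.02,force_limit=6),current_tcp_pos(),current_contact_force())
print(current_t())
```

```text
False [ 0.5802 -0.2051  0.1074] [-0.7935  1.0411 -3.9157]
False [ 0.5805 -0.2053  0.09  ] [ 0.3464  0.0876 -3.3817]
14.5833
```

Run:
```python
from h import *
np.set_printoptions(precision=4,suppress=True)
c=[.5805,-.2053]
print(movel([*c,.0715],v=.02,force_limit=8),current_tcp_pos(),current_contact_force(),current_ft_torque(),current_grip_width(),current_t())
```

```text
True [ 0.5805 -0.2054  0.0736] [-0.178   0.6299  5.3938] [-0.0089  0.0098  0.0171] 0.043653464338199256 15.3583
```

Fully home: the underside is at about 70 mm. Now I'll swing clockwise in steps, watching the moment.

Run:
```python
from h import *
np.set_printoptions(precision=3,suppress=True)
p=np.array(current_tcp_pos()); p[2]=.0738
def st(y): 
    reach(p,ori(np.radians(y+90))); sleep(.1); f=np.array(current_contact_force()); m=np.array(current_ft_torque())
    print(y,np.degrees(yaw_y())-90,f,m[2],current_tcp_pos(),round(current_t(),2)); return f,m
base=None
for y in [-37,-42,-47,-52,-57,-62,-67,-72,-76,-79,-80,-81,-82,-83,-84,-85,-86]:
    f,m=st(y)
    if y==-76: base=m[2]
    if abs(m[2])>.7 or np.hypot(*f[:2])>20 or (base is not None and abs(m[2]-base)>.25): print("stop"); break
```

```text
-37 -36.93578277240916 [ 0.564 -1.201 -2.231] -0.026852918493556623 [ 0.581 -0.206  0.074] 15.71
-42 -41.87303530640806 [ 0.298 -4.975 -3.439] 0.056623529617133066 [ 0.581 -0.206  0.074] 16.06
-47 -46.797868199338474 [ 0.896 -5.46  -5.254] 0.10684284731057887 [ 0.581 -0.206  0.074] 16.41
-52 -51.79016665955551 [ 1.128 -5.438 -4.904] 0.16154259932905962 [ 0.581 -0.206  0.074] 16.76
-57 -56.78733842282796 [ 1.12  -4.657 -5.297] 0.09803102073382833 [ 0.581 -0.206  0.074] 17.11
-62 -61.78702356915545 [ 1.861 -5.852 -4.962] 0.06542149622653373 [ 0.581 -0.206  0.074] 17.46
-67 -66.7864264613525 [ 1.073 -4.827 -3.95 ] 0.1133926403864949 [ 0.581 -0.206  0.074] 17.81
-72 -71.78552337794063 [ 0.156 -6.075 -4.435] 0.12452900664097899 [ 0.581 -0.206  0.074] 18.16
-76 -75.78069587540708 [ 0.919 -4.8   -5.597] 0.1629396555139195 [ 0.581 -0.206  0.074] 18.51
-79 -78.77027470180774 [ 1.335 -6.261 -5.715] 0.08701129577209693 [ 0.581 -0.206  0.074] 18.86
-80 -79.76019099758166 [ 1.346 -5.745 -4.988] 0.20133490258637826 [ 0.581 -0.206  0.074] 19.21
-81 -80.75885896071976 [ 1.395 -5.709 -4.749] 0.16072238630969274 [ 0.581 -0.206  0.074] 19.56
-82 -81.76146387275801 [ 0.861 -6.36  -5.542] 0.15497107421168052 [ 0.581 -0.206  0.074] 19.91
-83 -82.76225639978148 [ 0.448 -6.253 -5.677] 0.19876572540781823 [ 0.581 -0.206  0.074] 20.26
-84 -83.65377696470928 [ 0.429 -5.205 -5.082] 0.5331574020433439 [ 0.581 -0.207  0.074] 20.61
stop
```

It met the stop at −83.6°, where I expected about −82.9°. I'll release, retreat and check.

Run:
```python
from h import *
np.set_printoptions(precision=4,suppress=True)
p=np.array(current_tcp_pos())
gripper_to(.062); sleep(.2); movel([p[0],p[1],.16],v=.1)
c=np.array([.5805,-.2053]); a=np.radians(-83+90); x=np.array([-np.sin(a),np.cos(a)])
t=c-.02*x; reach([*t,.24],ori(a)); sleep(.3)
P=camera_params("wrist"); im=read_camera("wrist")
print(current_t(),current_contact_force())
y=np.radians(-82.9); e=np.r_[c-.11*np.array([np.cos(y),np.sin(y)]),.101]
print("expected knob",proj(e,P),"hub top",proj([*c,.098],P))
s=read_camera("scene")[190:310,180:340]
cv2.imwrite("pics/fin.png",np.hstack([cv2.resize(im,(400,300)),cv2.resize(s,(400,300))])[:,:,::-1])
hs=cv2.cvtColor(im,cv2.COLOR_RGB2HSV); m=hs[...,2]<60; u=proj(e,P)[0].astype(int)
y0,x0=max(u[1]-45,0),u[0]-45; ys,xs=np.nonzero(m[y0:u[1]+45,x0:u[0]+45]); k=(xs.mean()+x0,ys.mean()+y0); K=ray("wrist",k,.101,P)
print(k,K,"lever yaw",np.degrees(np.arctan2(c[1]-K[1],c[0]-K[0])),np.hypot(*(K[:2]-c)))
```

```text
23.25 [ 0.3679  0.5274 -0.2279]
expected knob [[321.2442  52.3458]] hub top [[321.1958 203.0702]]
(np.float64(317.22958057395147), np.float64(54.9757174392936)) [ 0.5642 -0.0982  0.101 ] lever yaw -81.3661815245804 0.10829342492111278
```

View pics/fin.png

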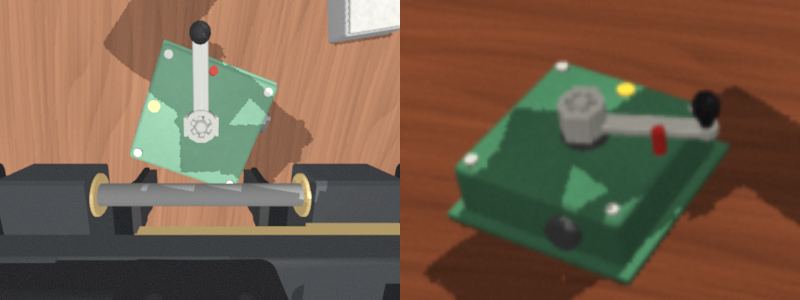

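The lever is seated (hub on the collar, nose visible) with the arm beside the pin at (213,70). I'll take one close look for a gap.

Run:
```python
from h import *
np.set_printoptions(precision=4,suppress=True)
c=np.array([.5805,-.2053]); a=np.radians(-83+90); x=np.array([-np.sin(a),np.cos(a)])
movel([*(c+.003*x),.135],v=.15); sleep(.4)
P=camera_params("wrist"); im=read_camera("wrist")
pin=c+.072*np.array([np.cos(np.radians(180-12.9-70-12.8)),np.sin(np.radians(180-12.9-70-12.8))])
u=proj([*pin,.086],P)[0]; v=proj([*pin,.079],P)[0]; print(u,v,current_t())
y=np.radians(-82.9); n=np.array([np.sin(y),-np.cos(y)]) ; d=-np.array([np.cos(y),np.sin(y)])
for s in (-1,1): print("arm edge exp",proj([*(c+.07*d+s*.01*n*0+s*.01*np.array([-d[1],d[0]])),.079],P)[0])
x0,y0=int(u[0])-60,max(int(u[1])-50,0)
np.save("near.npy",im); cv2.imwrite("pics/near.png",cv2.resize(im[y0:y0+90,x0:x0+120],(800,600),interpolation=cv2.INTER_CUBIC)[:,:,::-1]); print(x0,y0)
```

```text
[348.8481 139.5768] [347.9286 139.6466] 24.6167
arm edge exp [337.1801 140.0469]
arm edge exp [301.0824 140.0728]
288 89
```

View pics/near.png

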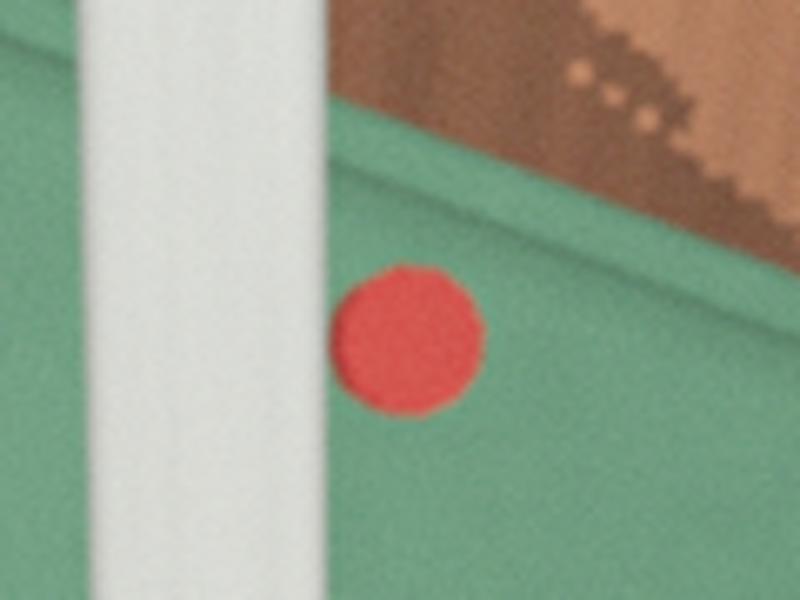

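The arm's edge (x=328) meets the red pin (x=330), so it rests against the stop. Handing in.

Run:
```python
from h import *
p=current_tcp_pos(); movel([p[0],p[1],.22],v=.15); sleep(.3); print(current_t(),sign_off())
```

```text
the job is handed in; nothing more can be done
25.6333 None
```

I fitted the steel lever on the spline nearest the yellow dot (about 21° clockwise of it), pushed it fully home, swung it clockwise to rest against the red stop pin, released it and handed the job in at about 26 s.

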